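Hold the sample tray up clear of the form pad

TASK

The tray with the two sample tubes has been set down on the form pad. Pinch the tray's handle lightly, so that the thin plastic is not crushed, and lift the tray straight up, level all the way, until it hangs about ten centimetres above the pad, so that a colleague can pull the pad out. Finish while still holding the tray there, still and level, with both tubes in it, and leave the pad, the jar and the stamp where they are.

Things in the scene. Friction and masses are not known exactly. Their poses are not given: they have to be found in the camera images.
- tray: Blue tray, 100 x 156 mm (x, y), rim 16 mm high, flat on the form pad; about 0.25 kg with its tubes. Origin: centre of its underside; z up, y along its length and its handle. White handle on its middle line: posts 27 mm either side of the centre carry an upright grip plate 12 mm thick (x), 68 mm long (y), 66 to 96 mm above the underside; open below it down to a low rib.
- handle (a point): Centre of the white grip plate, 81 mm above the tray's underside; axes as the tray's: pinch along x across the 12 mm thickness, here in the middle of its length, where the load nearly balances. The plate is thin plastic: up to 45 N from each finger is safe, 20 N is ample to carry the tray.
- tube_left_mid (a point): Middle of a sample tube with a lilac cap, 100 mm long, 17 mm across at the cap, lying loose lengthwise in the tray's trough on the tray's -x side; it can roll.
- tube_right_mid (a point): Middle of the second, like sample tube, lying loose in the trough on the tray's +x side.
- pad: White form pad, 122 x 171 mm, its top 12 mm above the desk, lying loose on the desk under the tray. Origin: centre of its underside; y along its length.
- jar_mid (a point): Centre of an empty clear jar with a lid, 62 mm across and 117 mm tall, standing on the desk off one end of the pad (bystander).
- stamp_mid (a point): Centre of a red self-inking stamp, 45 x 71 x 66 mm, standing on the desk on the robot's side of the pad (bystander).

How it is judged:
At the end, for the whole second after the job is handed in: The fingers hold the tray in the air with its underside 72 to 172 mm above the pad's top, within 50 mm sideways of the pad's centre, at most 0.12 rad (7 degrees) out of level, nearly still (under 20 mm/s and 0.15 rad/s), not touching the pad, both tubes still lying in the tray (height (world z) of tray between 0.084 and 0.184 m and horizontal distance between tray and pad below 0.05 m and angle between tray's own z axis and vertical below 0.12 rad and linear speed of tray below 0.02 m/s and angular speed of tray below 0.15 rad/s and contact force between the fingers and tray above 2 N and contact force between tray and pad below 0.05 N and z of tube_left_mid in the frame of tray between 0 and 0.04 m and z of tube_right_mid in the frame of tray between 0 and 0.04 m); the arm keeps its last pose, push and grip.
It fails at once if the handle is squeezed with more than about 55 N from each finger (110 N together) (contact force between the fingers and tray above 110 N).
It fails at once if the tray tips more than 0.26 rad (15 degrees) (angle between tray's own z axis and vertical above 0.26 rad).
It fails at once if the pad is moved more than 25 mm (distance of pad from where it was at the start of the episode above 0.025 m).
It fails at once if the jar is moved or knocked more than 20 mm (distance of jar_mid from where it was at the start of the episode above 0.02 m).
It fails at once if the stamp is moved or knocked more than 20 mm (distance of stamp_mid from where it was at the start of the episode above 0.02 m).
It also fails if it takes over 38 s, if anything falls off the work surface, if the arm or the gripper's body presses on something with over 40 N, if the wrist force passes 120 N, or if a joint passes its speed limit or range.

ROBOT

A 6-joint arm with a two-finger parallel gripper is mounted at the origin on the work surface; the furniture and walls round the work are solid. World frame = base frame: x ahead of the robot, y to its left, z up, the work surface at z = 0. Lengths are in m, angles in rad, forces in N, time in s.
With the tool pointing down it reaches from about 0.4 to 0.825 m from the base axis. Payload 7 kg.
Tool frame: the origin (TCP) lies at the very end of the fingers, on their centre line; the grasp point (between the pads) lies 19 mm behind it; z points along the fingers, y is the direction in which the jaws open and shut (so a half turn about z gives the same grasp; the last joint's range is limited). The gripper opens to 85 mm and grips with 20 to 120 N. Pads are 22 mm wide; open, the fingers measure 114 mm over their backs; the gripper's body (76 mm by 85 mm) begins 54 mm behind the grasp point. The pads swing forward as they close: fully open they stand 13 mm farther back than shut.
Start: joints at [-0.94, 0.359, 0.012, 0, -1.224, -0.288], TCP at [0.227, -0.636, 0.231] pointing down, gripper open.
Joint ranges: [-3.07, 3.07], [-1.43, 2.12], [-1.02, 1.25], [-3.03, 1.67], [-3.05, -0], [-3.03, 3.03]. Speed limits (rad/s): [2.39, 2.39, 3.01, 3.14, 3.14, 3.14].

INTERFACE

Orientations are given as a rotation vector (axis times angle).
In Python, from cell import robot, optics gives the robot as it stands.
- The arm moves only by the tool send_rows, never from a script. Its argument "plan" is a list that holds one entry, the list of rows, each a list of 4 numbers: the shift along the tool's x, y, z in mm, then the turn about the tool's z in degrees. A call has 1 to 12 rows; each row is the pose to reach, as a shift and turn from the pose measured when the call began, along the tool's axes at that moment; what a row does not reach only later rows make up. A row lasts 1/8 s, in which the tool goes at most 62.5 mm and 10.7 degrees, less where a joint would pass 70% of its speed; a pose out of reach is approached as far as the arm can. A call with a gripper value outside its range is refused whole. "hand" is the closure, from -1 (fully open) to 1 (shut), set as the call begins (left out, the last holds). The fingers move at their own pace and stop on an object; the grip force is fixed at half the most. Time passes only in rows, so rows that repeat a pose let the fingers close. It gives the time, the measured TCP pose, the force and the opening at its end, in the units of the state.
- robot.state(): the state, without advancing time (a new reading comes with each control period).
- optics.read_camera(name): name is "scene" or "side" or "wrist"; returns the picture (384x512x3 uint8, blue, green, red); there is no depth.
- optics.camera_model(name): a dict with "intrinsics" (3x3 intrinsics, pixels), "dist_coeffs" ([k1, k2, p1, p2, k3] as OpenCV has them; the pictures are not rectified), "cam_to_world" (4x4, takes a point from camera to world coordinates); the wrist camera has in their place "mount" (4x4, takes a point from camera to tool coordinates, whose origin is the TCP and whose axes are the flange's). Camera axes: x right, y down, z forward; pixel columns grow to the right and rows downward; lengths in m; the calibration is good to about 2 mm. A picture is of the moment at which its call begins: read the wrist's pose just before it. camera_model takes no time and is no camera call.
- robot.close_job(): hands the job in, once; it reports no verdict.
The state is a dict: "time_s": time; "qpos": joint angles; "joint_velocities": joint speeds; "joint_efforts": joint torques, N m; "tool_pos": TCP position; "tcp_rot": TCP orientation; "ft_force": force on the tool from outside, world axes, zero at the start; "ft_torque": the same for the moment, N m; "opening": finger opening in m.
Only numpy, scipy, OpenCV 4.12 (cv2) and the standard library are available. Lean on these libraries where they do the work, as an engineer would, in place of code of your own. Each camera call takes 0.05 s, during which the arm holds its last target.

## Working session

There is one attempt and no reset: what is moved stays moved. The work goes in short steps, Python scripts to look and compute and a tool call to move; the robot and the scene stay as the last step left them, time stands still between calls to the robot, and variables do not carry over. Pictures are saved under pics/ and viewed, and the job is handed in when it is done.

Besides the shell and the picture viewer there is one more tool, called by a JSON object that holds its "fn" and its "kwargs". send_rows: Moves the arm, as the interface text tells. Its arguments: {"type":"object","properties":{"plan":{"type":"array"},"hand":{"type":"number"}},"required":["plan"]}

```bash
ls; mkdir -p pics; python3 - <<'E'
from cell import robot, optics
import cv2
s=robot.state();print(s['time_s'],s['tool_pos'],s['tcp_rot'],s['opening'],s['ft_force'])
for n in("scene","side","wrist"):
    print(n,optics.camera_model(n)); cv2.imwrite(f'pics/{n}0.png',optics.read_camera(n))
E
```

```text
pics
0.0 [ 0.2266893  -0.63528768  0.23035697] [ 5.35586957e-01 -3.09514022e+00 -2.52373168e-03] 0.08529781664072009 [-0.09495833  0.15833563 -0.05339829]
scene {'intrinsics': array([[398.10448826,   0.        , 250.71392013],
       [  0.        , 398.10448826, 186.6619695 ],
       [  0.        ,   0.        ,   1.        ]]), 'dist_coeffs': array([0.02086995, 0.        , 0.        , 0.        , 0.        ]), 'cam_to_world': array([[ 0.77853966, -0.25664488,  0.57272105, -0.00468016],
       [-0.62722779, -0.34941441,  0.69605665, -0.61574712],
       [ 0.02147761, -0.90113427, -0.43300778,  0.45738657],
       [ 0.        ,  0.        ,  0.        ,  1.        ]])}
side {'intrinsics': array([[441.91111767,   0.        , 258.02280128],
       [  0.        , 441.91111767, 187.19810012],
       [  0.        ,   0.        ,   1.        ]]), 'dist_coeffs': array([0.01444855, 0.        , 0.        , 0.        , 0.        ]), 'cam_to_world': array([[ 0.99515003,  0.0673863 , -0.07166242,  0.52481456],
       [ 0.09827148, -0.64864753,  0.75471789, -0.7015298 ],
       [ 0.004374  , -0.75809991, -0.65212376,  0.68529895],
       [ 0.        ,  0.        ,  0.        ,  1.        ]])}
wrist {'intrinsics': array([[273.93310737,   0.        , 254.63273052],
       [  0.        , 273.93310737, 191.52010349],
       [  0.        ,   0.        ,   1.        ]]), 'dist_coeffs': array([-0.05583431,  0.        ,  0.        ,  0.        ,  0.        ]), 'mount': array([[-1.22897011e-04, -9.53926845e-01, -3.00039263e-01,
         7.76501113e-02],
       [ 9.99999545e-01,  1.66555491e-04, -9.39139450e-04,
         1.16137725e-03],
       [ 9.45843519e-04, -3.00039242e-01,  9.53926391e-01,
        -1.43208393e-01],
       [ 0.00000000e+00,  0.00000000e+00,  0.00000000e+00,
         1.00000000e+00]])}
```

View pics/scene0.png

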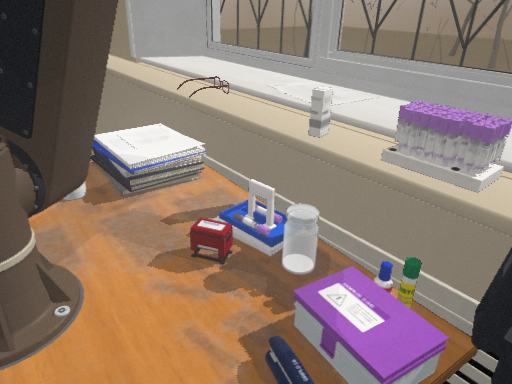

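View pics/side0.png

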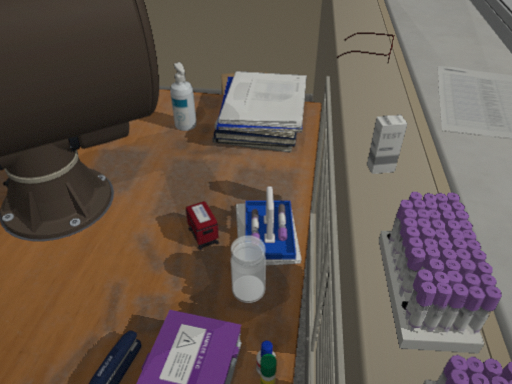

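View pics/wrist0.png

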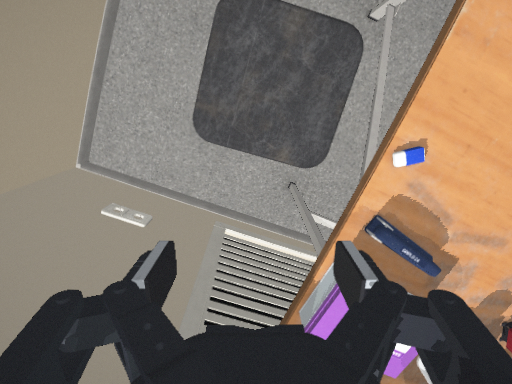

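The scene shows the tray with its white handle near (262,205), the stamp at (211,239) and the jar at (300,240). In the side view the handle is near (270,213), the stamp at (202,223) and the jar at (248,268). I'll enlarge both.

```bash
python3 - <<'E'
import cv2
a=cv2.imread('pics/scene0.png')[165:285,180:340];cv2.imwrite('pics/sc_crop.png',cv2.resize(a,None,fx=5,fy=5,interpolation=cv2.INTER_CUBIC))
a=cv2.imread('pics/side0.png')[175:305,180:330];cv2.imwrite('pics/sd_crop.png',cv2.resize(a,None,fx=4.5,fy=4.5,interpolation=cv2.INTER_CUBIC))
E
```

```text
(no output)
```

View pics/sc_crop.png

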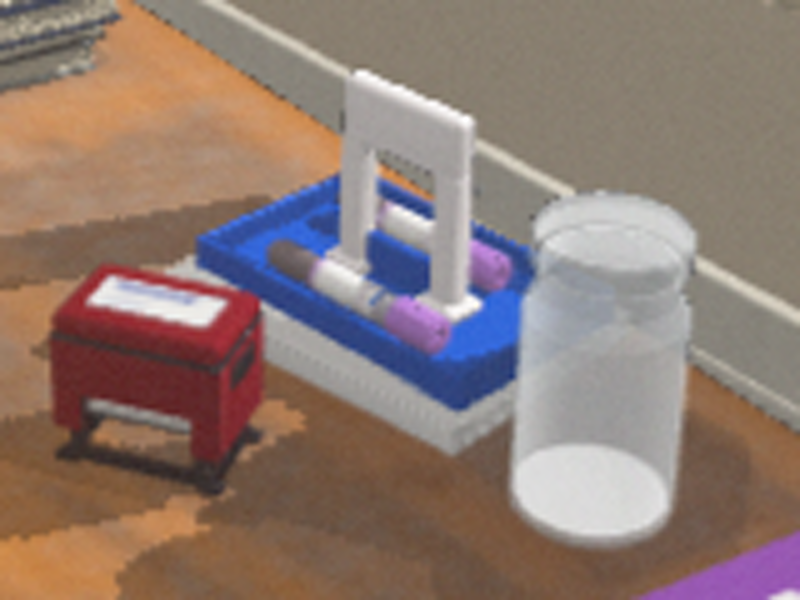

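View pics/sd_crop.png

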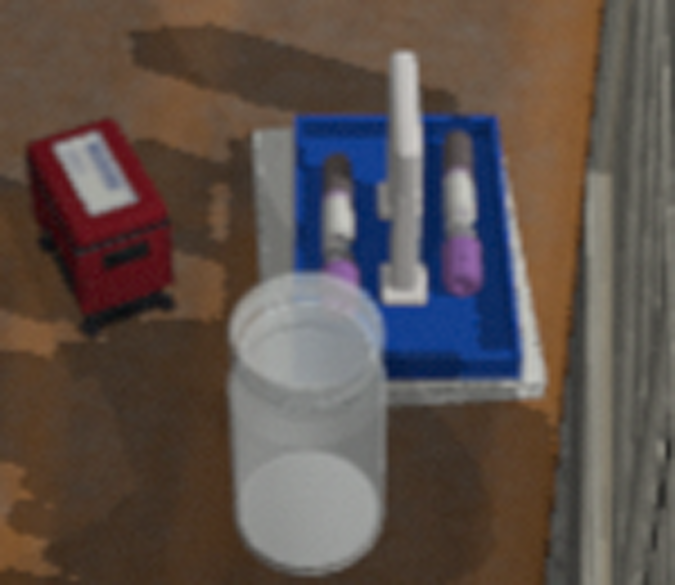

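```bash
cat > h.py <<'E'
import numpy as np, cv2
from scipy.optimize import least_squares
from cell import robot, optics
def tri(obs):  # obs: list of (model, T cam_to_world, (u,v))
    rows=[]
    def f(X):
        r=[]
        for m,T,uv in obs:
            W=np.linalg.inv(T); p,_=cv2.projectPoints(np.array([X]),cv2.Rodrigues(W[:3,:3])[0],W[:3,3],m['intrinsics'],m['dist_coeffs']); r+=list(p.ravel()-uv)
        return np.array(r)
    s=least_squares(f,[.6,-.1,.1]); return s.x, np.abs(s.fun).max()
def proj(m,T,P):
    W=np.linalg.inv(T); return cv2.projectPoints(np.array(P,float).reshape(-1,3),cv2.Rodrigues(W[:3,:3])[0],W[:3,3],m['intrinsics'],m['dist_coeffs'])[0].reshape(-1,2)
def wristT(st,m):
    T=np.eye(4);T[:3,:3]=cv2.Rodrigues(np.array(st['tcp_rot']))[0];T[:3,3]=st['tool_pos'];return T@m['mount']
E
python3 - <<'E'
from h import *
sc=optics.camera_model('scene');sd=optics.camera_model('side')
pts={'top_far':((356,70),(403,54)),'top_near':((471,119),(405,150)),'rim_farleft':((200,240),(297,117)),'rim_farright':((340,176),(497,117)),
'jarbase':((592,495),(309,512)),'jartop':((615,220),(307,322)),'stamp_top_frontright':((262,300),(168,222)),'stamp_top_farleft':((105,265),(106,120)),'stamp_frontleft':((55,330),(78,240)),
'capL':((410,322),(342,285)),'capR':((490,265),(462,265))}
for k,(a,b) in pts.items():
    a=(np.array(a)+.5)/5-.5+[180,165]; b=(np.array(b)+.5)/4.5-.5+[180,175]
    print(k,*[np.round(x,4) for x in tri([(sc,sc['cam_to_world'],a),(sd,sd['cam_to_world'],b)])])
R=cv2.Rodrigues(np.array(robot.state()['tcp_rot']))[0];print(R)
E
```

```text
top_far [ 0.4828 -0.0247  0.1064] 0.9009
top_near [ 0.489  -0.0899  0.108 ] 0.5103
rim_farleft [0.4291 0.0161 0.0247] 0.4051
rim_farright [0.5269 0.0386 0.0152] 0.952
jarbase [ 0.4597 -0.1989  0.0007] 0.7599
jartop [ 0.46   -0.1984  0.1186] 0.9921
stamp_top_frontright [ 0.3849 -0.0919  0.0598] 1.8518
stamp_top_farleft [ 0.3474 -0.0382  0.0653] 0.7011
stamp_frontleft [ 0.3299 -0.0481  0.028 ] 11.7753
capL [ 0.4621 -0.0888  0.0214] 0.8405
capR [ 0.5158 -0.0773  0.026 ] 0.101
[[-9.41843817e-01 -3.36050500e-01 -5.34043661e-04]
 [-3.36050896e-01  9.41843199e-01  1.08806750e-03]
 [ 1.37339764e-04  1.20425549e-03 -9.99999265e-01]]
```

{"fn": "send_rows", "kwargs": {"plan": [[[-40, 42, 0, -7], [-80, 84, 0, -14], [-120, 126, 0, -21], [-160, 168, 0, -28], [-200, 210, 0, -35], [-240, 252, 0, -42], [-280, 294, 0, -49], [-320, 335, 0, -56], [-360, 376, 0, -63], [-400, 417, 0, -70], [-438, 457, 0, -76], [-438, 457, 0, -76]]], "hand": 0.6}}

```text
time_s: 1.65
tool_pos: [0.4868, -0.0549, 0.2308]
tcp_rot: [-2.333, 2.103, 0.002]
ft_force: [0.3, -0.2, -0.4]
opening: 0.0172
```

{"fn": "send_rows", "kwargs": {"plan": [[[0, 0, 0, 0], [0, 0, 0, 0], [0, 0, 0, 0], [0, 0, 0, 0]]], "hand": 0.7}}

```text
time_s: 2.15
tool_pos: [0.4866, -0.0556, 0.2309]
tcp_rot: [-2.332, 2.104, 0.002]
ft_force: [0.2, -0.1, 0.1]
opening: 0.0128
```

{"fn": "send_rows", "kwargs": {"plan": [[[0, 0, 0, 0], [0, 0, 0, 0], [0, 0, 0, 0], [0, 0, 0, 0]]], "hand": 0.8}}

```text
time_s: 2.65
tool_pos: [0.4866, -0.0555, 0.2309]
tcp_rot: [-2.332, 2.104, 0.002]
ft_force: [-0.2, -0.3, -1.0]
opening: 0.0082
```

{"fn": "send_rows", "kwargs": {"plan": [[[0, 0, 0, 0], [0, 0, 0, 0], [0, 0, 0, 0], [0, 0, 0, 0], [0, 0, 0, 0], [0, 0, 0, 0]]], "hand": -1}}

```text
time_s: 3.4
tool_pos: [0.4866, -0.0555, 0.2309]
tcp_rot: [-2.332, 2.104, 0.002]
ft_force: [0.7, 0.4, -1.5]
opening: 0.0856
```

```bash
python3 - <<'E'
from h import *
s=robot.state();np.save('s1.npy',np.r_[s['tool_pos'],s['tcp_rot']]);a=optics.read_camera('wrist');cv2.imwrite('pics/w1.png',a)
print(s['tool_pos'],s['tcp_rot'],s['qpos'])
cv2.imwrite('pics/w1c.png',cv2.resize(a[120:384,130:390],None,fx=2.25,fy=2.25,interpolation=cv2.INTER_CUBIC))
E
```

```text
[ 0.48662084 -0.05552803  0.23090889] [-2.33191039e+00  2.10433806e+00  1.99333267e-03] [ 0.28761602  0.05079552 -0.38369404 -0.00151906 -1.1364868  -0.18446981]
```

View pics/w1.png

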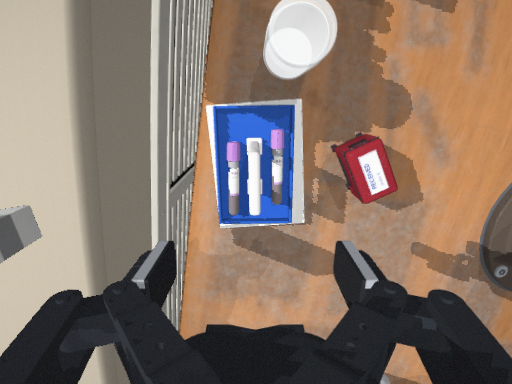

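View pics/w1c.png

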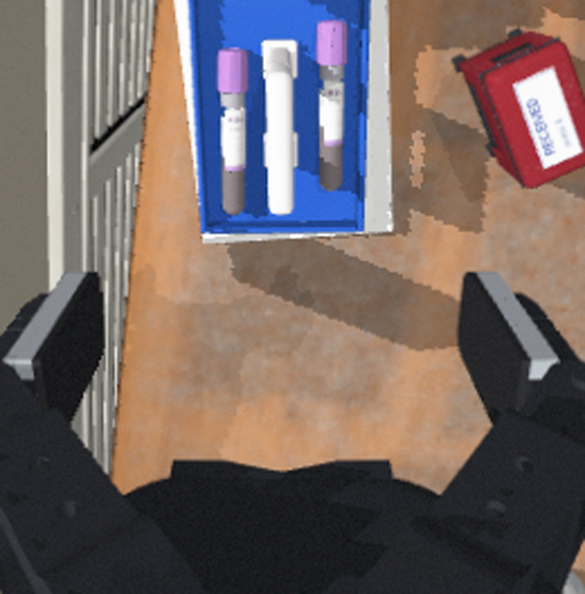

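The wrist view shows the handle plate top running from (254.6,152) to (254.4,214.7), parallel to the tool x axis. Next I'll triangulate it with all three views.

```bash
python3 - <<'E'
from h import *
sc=optics.camera_model('scene');sd=optics.camera_model('side');w=optics.camera_model('wrist')
v=np.load('s1.npy');st=dict(tool_pos=v[:3],tcp_rot=v[3:]);T=wristT(st,w)
R=cv2.Rodrigues(v[3:])[0]
C={}
for k,a,b,c in [('near',(471,119),(405,150),(281,72)),('far',(356,70),(403,54),(281,213))]:
    a=(np.array(a)+.5)/5-.5+[180,165]; b=(np.array(b)+.5)/4.5-.5+[180,175]; c=(np.array(c)+.5)/2.25-.5+[130,120]
    A=(sc,sc['cam_to_world'],a);B=(sd,sd['cam_to_world'],b);W=(w,T,c)
    for o in ([A,W],[B,W],[A,B,W]): X=tri(o);print(k,X)
    C[k]=X[0]
    # ray at z=.108
    p=cv2.undistortPoints(np.array([[c]]),w['intrinsics'],w['dist_coeffs']).ravel();d=T[:3,:3]@[*p,1];q=T[:3,3]+d*(.108-T[2,3])/d[2];print('ray@.108',q); C[k+'r']=q
for s in('','r'):
    m=(C['near'+s]+C['far'+s])/2; d=C['far'+s]-C['near'+s]
    print(m,np.hypot(*d[:2]),np.degrees(np.arctan2(-d[0],d[1])),'tool',R.T@(m-v[:3]), R.T@d)
E
```

```text
near (array([ 0.48890524, -0.08850442,  0.10857098]), np.float64(0.17281514209247462))
near (array([ 0.48883201, -0.0878206 ,  0.10471969]), np.float64(0.09336713375171257))
near (array([ 0.48898963, -0.08845712,  0.10725919]), np.float64(0.7389230264080879))
ray@.108 [ 0.48883918 -0.08835187  0.108     ]
far (array([ 0.48218951, -0.02304016,  0.10801556]), np.float64(0.1893440858502231))
far (array([ 0.48200227, -0.01951314,  0.09958482]), np.float64(0.40919167118653377))
far (array([ 0.48243602, -0.02252618,  0.10575039]), np.float64(1.3588964206983007))
ray@.108 [ 0.48212077 -0.02294662  0.108     ]
[ 0.48571282 -0.05549165  0.10650479] 0.06625585247959223 5.67661562680695 tool [3.52924293e-05 8.46014612e-04 1.24404538e-01] [-0.06625341 -0.00022801  0.00159625]
[ 0.48547998 -0.05564924  0.108     ] 0.06574940719289159 5.86483320413104 tool [0.00016626 0.00109441 0.12290926] [-6.57493491e-02 -9.63393890e-06  8.68797311e-05]
```

{"fn": "send_rows", "kwargs": {"plan": [[[0, 1, 10, 0], [0, 1, 25, 0], [0, 1, 40, 0], [0, 1, 55, 0], [0, 1, 70, 0], [0, 1, 80, 0], [0, 1, 80, 0], [0, 1, 80, 0]]], "hand": 0.2}}

```text
time_s: 4.45
tool_pos: [0.4859, -0.0555, 0.1513]
tcp_rot: [-2.332, 2.104, 0.001]
ft_force: [-0.1, -0.1, 0.6]
opening: 0.0345
```

```bash
python3 - <<'E'
from h import *
s=robot.state();np.save('s2.npy',np.r_[s['tool_pos'],s['tcp_rot']]);a=optics.read_camera('wrist');cv2.imwrite('pics/w2.png',a)
print(s['tool_pos'],s['tcp_rot'],s['opening'],s['ft_force'])
b=optics.read_camera('side');cv2.imwrite('pics/d2.png',np.hstack([cv2.resize(b[130:300,180:350],(400,400)),cv2.resize(a[130:330,155:355],(400,400))]))
E
```

```text
[ 0.4859449  -0.05548371  0.15129121] [-2.33177644e+00  2.10388137e+00  1.24686264e-03] 0.034503885597633704 [-0.1474605  -0.12435671  0.59966484]
```

View pics/d2.png

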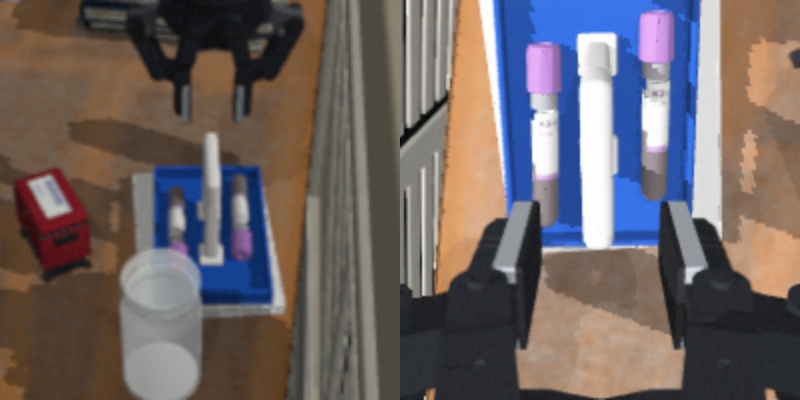

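The fingers straddle the plate: its centre is at column 597 and the gap centre at 600. The height is right too, so I'll descend.

{"fn": "send_rows", "kwargs": {"plan": [[[0, 0, 10, 0], [0, 0, 22, 0], [0, 0, 34, 0], [0, 0, 46, 0], [0, 0, 58, 0], [0, 0, 68, 0], [0, 0, 77, 0], [0, 0, 77, 0], [0, 0, 77, 0]]], "hand": 0.4}}

```text
time_s: 5.68
tool_pos: [0.4863, -0.0553, 0.0747]
tcp_rot: [-2.331, 2.103, 0.0]
ft_force: [0.1, 0.3, -1.2]
opening: 0.0255
```

```bash
python3 - <<'E'
from h import *
s=robot.state();a=optics.read_camera('wrist');b=optics.read_camera('side')
print(s['tool_pos'],s['tcp_rot'],s['opening'],s['ft_force'])
cv2.imwrite('pics/d3.png',np.hstack([cv2.resize(b[130:300,180:350],(400,400)),cv2.resize(a[130:330,155:355],(400,400))]))
E
```

```text
[ 0.48628961 -0.05528587  0.07472819] [-2.33124908e+00  2.10330958e+00  4.79291869e-04] 0.02547711835456803 [ 0.12053469  0.26903161 -1.18646552]
```

View pics/d3.png

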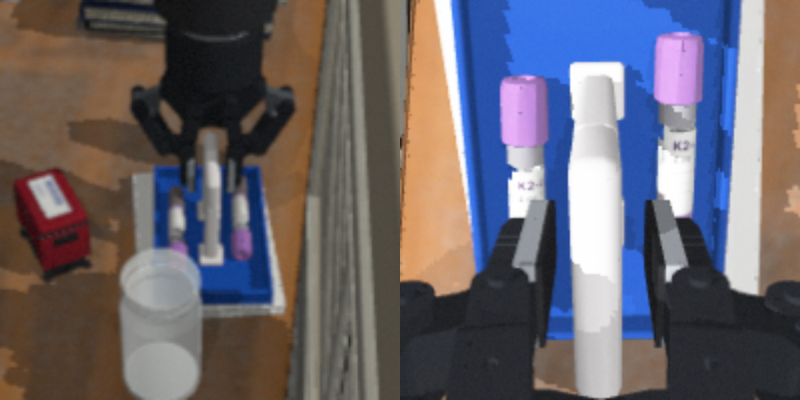

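{"fn": "send_rows", "kwargs": {"plan": [[[0, -0.6, 0.5, 0], [0, -0.6, 0.5, 0], [0, -0.6, 0.5, 0], [0, -0.6, 0.5, 0]]], "hand": 0.66}}

```text
time_s: 6.28
tool_pos: [0.487, -0.0552, 0.0744]
tcp_rot: [-2.331, 2.103, 0.0]
ft_force: [0.3, 0.2, -1.3]
opening: 0.0144
```

{"fn": "send_rows", "kwargs": {"plan": [[[0, 0, 0, 0], [0, 0, 0, 0], [0, 0, 0, 0]]], "hand": 0.7}}

```text
time_s: 6.65
tool_pos: [0.487, -0.0552, 0.0744]
tcp_rot: [-2.331, 2.103, 0.0]
ft_force: [-0.7, 0.6, -0.1]
opening: 0.0127
```

{"fn": "send_rows", "kwargs": {"plan": [[[0, 0, 0, 0], [0, 0, 0, 0], [0, 0, 0, 0]]], "hand": 0.72}}

```text
time_s: 7.02
tool_pos: [0.4871, -0.0552, 0.0744]
tcp_rot: [-2.331, 2.103, -0.0]
ft_force: [1.1, -0.0, -0.3]
opening: 0.0121
```

{"fn": "send_rows", "kwargs": {"plan": [[[0, 0, 0, 0], [0, 0, 0, 0], [0, 0, 0, 0]]], "hand": 0.74}}

```text
time_s: 7.4
tool_pos: [0.4871, -0.0552, 0.0745]
tcp_rot: [-2.331, 2.103, -0.0]
ft_force: [0.2, -0.4, 1.2]
opening: 0.0117
```

At 0.74 the fingers stop at 11.7 mm, against about 11.0 mm in free air, so they are in light contact. I'll try a small lift with this light grip.

{"fn": "send_rows", "kwargs": {"plan": [[[0, 0, -1, 0], [0, 0, -2, 0], [0, 0, -3, 0], [0, 0, -4, 0], [0, 0, -5, 0], [0, 0, -6, 0], [0, 0, -6, 0], [0, 0, -6, 0]]], "hand": 0.75}}

```text
time_s: 8.4
tool_pos: [0.4871, -0.0552, 0.0805]
tcp_rot: [-2.331, 2.103, -0.0]
ft_force: [1.2, 0.9, -3.9]
opening: 0.0119
```

```bash
python3 - <<'E'
from h import *
s=robot.state();a=optics.read_camera('wrist');b=optics.read_camera('side')
F=[]
for i in range(3): optics.read_camera('side'); q=robot.state();F.append(np.r_[q['ft_force'],q['opening']*1e3])
print(s['tool_pos'],s['ft_force'],s['opening'],np.round(F,2))
cv2.imwrite('pics/d4.png',np.hstack([cv2.resize(b[130:300,180:350],(400,400)),cv2.resize(a[130:330,155:355],(400,400))]))
E
```

```text
[ 0.48708829 -0.05515566  0.08048546] [ 1.20798375  0.88676564 -3.9381651 ] 0.011860220512598676 [[ 0.48  0.24 -2.99 11.7 ]
 [ 0.38  0.49 -2.06 11.64]
 [ 0.61 -0.26 -3.22 11.63]]
```

View pics/d4.png

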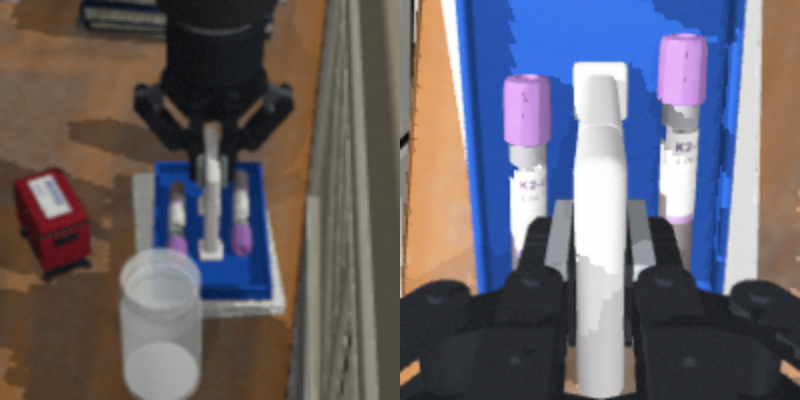

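The tool now carries about 2.5–3 N, so the tray is off the pad, level and without slip (the view relative to the hand is unchanged). I'll keep this grip and lift gently.

{"fn": "send_rows", "kwargs": {"plan": [[[0, 0, -2, 0], [0, 0, -5, 0], [0, 0, -9, 0], [0, 0, -13, 0], [0, 0, -17, 0], [0, 0, -21, 0], [0, 0, -25, 0], [0, 0, -29, 0], [0, 0, -33, 0], [0, 0, -37, 0], [0, 0, -39, 0], [0, 0, -40, 0]]]}}

```text
time_s: 10.15
tool_pos: [0.487, -0.0552, 0.1206]
tcp_rot: [-2.331, 2.103, -0.0]
ft_force: [0.1, 0.9, -1.9]
opening: 0.0113
```

{"fn": "send_rows", "kwargs": {"plan": [[[0, 0, -2, 0], [0, 0, -6, 0], [0, 0, -11, 0], [0, 0, -16, 0], [0, 0, -21, 0], [0, 0, -26, 0], [0, 0, -31, 0], [0, 0, -37, 0], [0, 0, -43, 0], [0, 0, -49, 0], [0, 0, -53, 0], [0, 0, -55, 0]]]}}

```text
time_s: 11.65
tool_pos: [0.487, -0.0553, 0.1759]
tcp_rot: [-2.331, 2.103, -0.0]
ft_force: [-0.2, 1.1, -2.5]
opening: 0.0115
```

{"fn": "send_rows", "kwargs": {"plan": [[[0, 0, 0, 0], [0, 0, 0, 0], [0, 0, 0, 0], [0, 0, 0, 0], [0, 0, 0, 0], [0, 0, 0, 0], [0, 0, 0, 0], [0, 0, 0, 0]]]}}

```text
time_s: 12.65
tool_pos: [0.487, -0.0553, 0.1758]
tcp_rot: [-2.331, 2.103, -0.0]
ft_force: [0.4, -0.4, -3.4]
opening: 0.0113
```

```bash
python3 - <<'E'
from h import *
s=robot.state();a=optics.read_camera('wrist');b=optics.read_camera('side');c=optics.read_camera('scene')
print(s['time_s'],s['tool_pos'],s['tcp_rot'],s['ft_force'],s['opening'],s['joint_velocities'])
cv2.imwrite('pics/d5.png',np.hstack([cv2.resize(b[110:310,180:350],(340,400)),cv2.resize(a[130:330,155:355],(400,400))]))
cv2.imwrite('pics/c5.png',cv2.resize(c[125:285,180:340],None,fx=3.7,fy=3.7,interpolation=cv2.INTER_CUBIC))
E
```

```text
12.65 [ 0.48699463 -0.05530704  0.17584004] [-2.33066431e+00  2.10267330e+00 -3.69802489e-04] [ 0.37882327 -0.40027009 -3.43601754] 0.011260578341618236 [-0.00024086 -0.00028415 -0.00129446  0.00052614 -0.00166116  0.00172187]
```

View pics/d5.png

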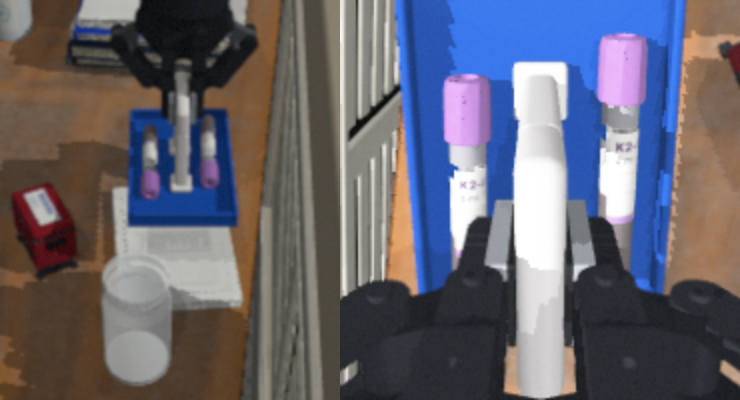

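View pics/c5.png

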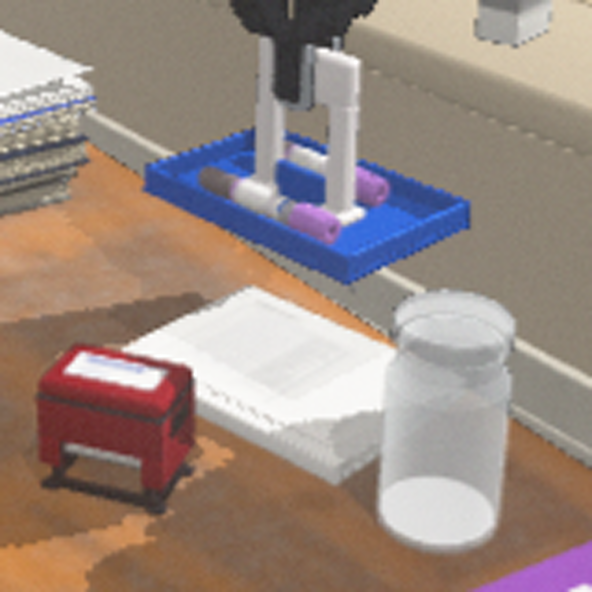

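The tray hangs level and clear of the pad with both tubes in it. The pad, jar and stamp look unmoved. Handing in.

```bash
python3 -c "
from cell import robot
print(robot.close_job())"
```

```text
the job is handed in; nothing more can be done
None
```

The tray is hanging about 101 mm above the pad, held still and level in the gripper, and I handed the job in at about 12.8 s. The hand-in gives no verdict.

**Locating:** I triangulated the handle from the scene, side and wrist views. Its top came out at 0.105–0.108 m against the expected 0.108 m. Its length was about 66 mm against 68 mm, and its yaw about 5.7°. The side and wrist pair alone put the far end low, at 0.100 m, so I relied on the other views.

**Gripping:** A full close would have used the fixed half-maximum force, which looked too close to the crush limit. I measured closure against opening in free air and closed in steps to 0.75. I then tried a 6 mm lift before going up the rest of the way.

**Last checks:**
- **Hold:** the tool carries about 2.5–3 N, in line with the tray's weight. The tool tip is at z = 0.176 m, about 101 mm above the gripping height, and joint speeds are near zero.
- **Tray and tubes:** the wrist view shows the tray and both tubes in the same position relative to the hand as when gripped, so no slip, tilt or rolling is visible.
- **Pad, jar and stamp:** by eye, all three look unmoved.

**Not confirmed:** the finger force cannot be read directly. I judged it light only from the fingers stopping slightly wider than their free-air position. The opening reading also drifted from 11.9 to 11.3 mm during the lift. The reading is noisy, but this could be a real change.

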